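# Proof-test a torsion spring on the rocker stand

## Robot

A 6-joint arm with a two-finger parallel gripper is mounted at the origin on the work surface. World frame = base frame: x ahead of the robot, y to its left, z up, the work surface at z = 0. Lengths are in m, angles in degrees, forces in N, time in s.
With the tool pointing down it reaches from about 0.4 to 0.825 m from the base axis. Payload 7 kg.
Tool frame: the origin (TCP) lies midway between the tips of the shut fingers; the grasp point (between the pads) lies 19 mm behind it (r.grip_depth is the distance from the TCP to the grasp point, in m); z points along the fingers, y is the line along which they close (so a half turn about z gives the same grasp; the last joint's range is limited). The gripper opens to 88 mm and grips with 3 to 60 N. Pads are 19 mm wide; open, the fingers measure 130 mm over their backs; the gripper's body (78 mm by 193 mm) begins 47 mm behind the grasp point.
Start: joints at [-59.926, 20.546, 0.682, 0, -70.136, -16.507], TCP at [0.158, -0.656, 0.227] pointing down, gripper open.
Joint ranges: [-176.03, 176.03], [-82.01, 121.73], [-58.28, 71.71], [-173.87, 95.51], [-174.79, -0.11], [-173.66, 173.66]. Speed limits (degrees/s): [136.94, 136.94, 172.46, 180, 180, 180].

## Interface

Orientations are given as [roll, pitch, yaw] about the fixed x, y, z axes, in that order (R = Rz(yaw) Ry(pitch) Rx(roll)).
In Python, from plant import r, capture, close_job, search_frame, outline_of gives the robot as it stands.
- The arm moves only by the shell command python3 -m creep 'ROWS' [FORCE]. ROWS is JSON, a list of rows, each a list of 7 numbers: the finger opening in mm, from 0 to 87.6, then the shift along the world's x, y, z in units of 25 mm (1.0 is 25 mm), then the turn, a rotation vector about the world's x, y, z in degrees. In form: [[hand, x, y, z, ax, ay, az], ...]. A call has 1 to 8 rows; each row shifts and turns the commanded pose from where the row before left it; what a row does not reach is not made up. A row lasts 1/12 s, in which the tool goes at most 41.7 mm and 7.16 degrees, less where a joint would pass 70% of its speed; a pose out of reach is approached as far as the arm can. A call is refused whole if a number of a shift passes 1 or a number of a turn 7.16, either way. A call with a gripper value outside its range is refused whole. The fingers move at their own pace and stop on an object; FORCE is the grip in N (left out, the last holds). Time passes only in rows, so rows that do not move let the fingers close. It gives the time, the measured TCP pose, the force, the opening and the grip force at its end, in the units of the state.
- r.get_state(): the state, without advancing time (a new reading comes with each control period).
- capture(name): name is "scene" or "side" or "wrist"; returns a dict with "frame" (384x512x3 uint8, red, green, blue), "K" (3x3 intrinsics, pixels), "origin" and "rotation" of the camera in the world. Camera axes: x right, y down, z forward; pixel columns grow to the right and rows downward; lengths in m; the calibration is good to about 2 mm. A picture is of the moment at which its call begins. There is no depth.
- close_job(): hands the job in; it is judged then, once.
Trained networks look in a picture, given as the dict that the camera call returned (one of the last four; its "shot" number tells which), for a name from the list of things; names that differ only in an ending like _2 or _b are one class to them, and where a whole thing is asked for, a point or a joint stands for the part that bears it (a point fixed in the world has none). Each returns a list of dicts, best first, with "conf" (0 to 1); they miss things now and then, are a little off and sometimes report something else, mostly with a low value. They report only what shows in the picture. A call takes as long as a camera call.
- search_frame(picture, target): "bbox" ([left, top, right, bottom] in pixels, round what is visible of it).
- outline_of(picture, target): "region" (384x512 bool, what is visible of it) and "bbox" ([left, top, right, bottom] in pixels, round what is visible of it).
The state is a dict: "time_s": time; "joints": joint angles; "qd": joint speeds; "joint_torque": joint torques, N m; "tcp_pos": TCP position; "eef_rot": TCP orientation; "contact_force": force on the tool from outside, world axes, zero at the start; "moment": the same for the moment, N m; "gripper_width": finger opening in m; "gripper_force": force on a finger pad.
Only numpy, scipy, OpenCV 4.12 (cv2) and the standard library are available. Lean on these libraries where they do the work, as an engineer would, in place of code of your own. Each camera call takes 0.05 s, during which the arm holds its last target. There are 200 camera calls.

## Task

Proof-test the spring on the green test stand: take the wooden handle of the lever and, working the lever alone, raise the weighted beam off the rest it lies on, bring its pointer to the index clamp on the scale and keep it there for a good five seconds without a break. Then lay the beam down on the other rest without letting it slam, and let go of the lever so that everything is at rest. Do not touch the beam, the weights or the pointer, leave the index where it is set, and leave the things around the stand alone.

Things in the scene. Friction and masses are not known exactly. Their poses are not given: they have to be found in the camera images.
- stand: Fixed green test stand, base plate 250 x 400 x 16 mm. Origin at table level below the pivot; x points away from the robot along the pivot axis (plate from x -160 to +90 mm), y left along the beam, z up. Pivot axis level, 120 mm above the table. White scale plate at x -35 mm (260 mm wide, 260 to 335 mm high) between lever and beam. Rubber rests at y -155 and +155 mm.
- beam (a joint): Beam angle, rad: 0 level with pointer upright, positive leans the pointer to the stand's +y. Rests stop it at -0.42 (start) and +0.42 (where it must finish). Top-heavy: moment of inertia 0.033 kg m2, toppling moment 0.121 N m x sin(angle), nominal; both scale with the beam's hidden mass, 0.8 to 1.25 times. Bearing damping 0.002 N m s/rad. Beam 360 mm long.
- lever (a joint): Hand lever's angle relative to the beam, rad, same direction (its angle in the stand is this plus the beam's). Only the torsion spring joins them: moment on the beam = 0.0725 N m/rad x this + 0.012 N m s/rad x its rate; relaxed at 0. Weaker than the toppling: with the lever still, the beam falls to one side (time constant 0.8 to 1.4 s). Balanced; let go, it returns to about 0.
- lever_grip (a point): Middle of the free part of the wooden handle of the lever: a round bar, 20 mm diameter, about 65 mm free length, parallel to the pivot axis, 130 mm from it, at x = -152 mm in the stand (towards the robot). With the lever upright it is 250 mm above the table.
- pointer_tip (a point): Tip of the beam's upright steel pointer, 185 mm from the pivot axis, at x = 16 mm in the stand. The beam with its two brass weights (52 mm diameter, 155 mm either side of the pivot, at x = 20 mm in the stand) and this pointer are not to be touched.
- index_tip (a point): Point at the lower end of the dark steel index clamp's finger on the scale, 185 mm from the pivot axis, at x = 4 mm in the stand. The pointer is at the index when the beam's angle equals that of the index.
- index (a joint): Angle at which the index clamp is set on the scale, rad, same zero and direction as the beam. Between -0.2 and 0.2. It must stay where it is.
- file_pot: Bystander: brass pot 112 mm wide with wooden-handled files, about 220 mm high overall, origin at the centre of its underside.
- punch_rack: Bystander: brass rack of steel punches, 80 x 110 mm, about 75 mm high, origin at the centre of its underside.
- fittings_tray: Bystander: grey tray of brass fittings, 120 x 160 mm, about 42 mm high, origin at the centre of its underside.

How it is judged (in metres and radians):
On the way:
1. the pointer is kept at the index (tips within 24 mm, that is about 0.11 rad) for five seconds without a break (distance between pointer_tip and index_tip below 0.024 m), for 5 s.
At the end, for the whole second after the job is handed in: The beam lies on the rest at the stand's +y side (angle above 0.38 rad), beam and lever are still (under 0.1 and 0.2 rad/s), the lever is let go and the index is within 10 mm of where it was set (value of joint beam above 0.38 rad and velocity of joint beam between -0.1 and 0.1 rad/s and velocity of joint lever between -0.2 and 0.2 rad/s and distance of index_tip from where it was at the start of the episode below 0.01 m); the robot touches nothing.
It fails at once if the beam swings or lands faster than 0.9 rad/s (slam) (velocity of joint beam above 0.9 rad/s or velocity of joint beam below -0.9 rad/s).
It fails at once if the robot touches the beam, its weights or its pointer (contact force between any of the fingers, the arm and beam_c0 above 0.5 N or contact force between any of the fingers, the arm and beam_c1 above 0.5 N or contact force between any of the fingers, the arm and beam_c2 above 0.5 N or contact force between any of the fingers, the arm and beam_c3 above 0.5 N or contact force between any of the fingers, the arm and beam_c4 above 0.5 N or contact force between any of the fingers, the arm and beam_c5 above 0.5 N or contact force between any of the fingers, the arm and beam_c6 above 0.5 N).
It fails at once if the index is moved by more than 10 mm (distance of index_tip from where it was at the start of the episode above 0.01 m).
It fails at once if a bystander is moved by more than 30 mm (distance of any of file_pot, punch_rack, fittings_tray from where it was at the start of the episode above 0.03 m).
It also fails if it takes over 64 s, if anything falls off the work surface, if the arm or the gripper's body presses on something with over 40 N, if the wrist force passes 120 N, or if a joint passes its speed limit or range.

## Working session

There is one attempt and no reset: what is moved stays moved. The work goes in short steps, Python scripts to look and compute and a shell command to move; the robot and the scene stay as the last step left them, time stands still between calls to the robot, and variables do not carry over. Pictures are saved under pics/ and viewed, at most 10 in all, crops included, and the job is handed in when it is done.

```bash
ls; mkdir -p pics
python3 - <<'E'
from plant import r, capture, search_frame
import cv2,numpy as np
print(r.get_state())
for n in("scene","side"):
    c=capture(n); f=c["frame"].copy()
    print(n,c["K"].tolist(),c["origin"],np.array(c["rotation"]).tolist())
    for t in("stand","lever_grip","lever","beam","pointer_tip","index_tip","index","file_pot","punch_rack","fittings_tray"):
        d=search_frame(c,t)[:1]
        for e in d: print(t,np.round(e["bbox"],1),round(e["conf"],2))
    cv2.imwrite(f"pics/{n}0.png",f[:,:,::-1])
E
```

```text
pics
{'time_s': 0.0, 'joints': array([-5.99264058e+01,  2.05912387e+01,  6.34218755e-01, -2.08974200e-02,
       -7.01352577e+01, -1.65058090e+01]), 'qd': array([-0.01372999, -0.02392647, -0.0070748 , -0.05745562,  0.04560726,
       -0.00985811]), 'joint_torque': array([-9.62744116e-05, -5.82723212e+01,  2.93048126e+01,  6.99700847e+00,
        6.94215763e-03, -1.88081517e-04]), 'tcp_pos': array([ 0.1582057 , -0.65569927,  0.22562583]), 'eef_rot': array([ 1.79905943e+02, -7.38453608e-03, -1.66439326e+02]), 'contact_force': array([-0.64961408,  0.0754735 , -0.60469505]), 'moment': array([ 0.00573954, -0.0400936 ,  0.03338689]), 'gripper_force': 0.0, 'gripper_width': 0.08761657042069335}
scene [[428.18610618474514, 0.0, 264.0447183511379], [0.0, 428.18610618474514, 193.67138474541625], [0.0, 0.0, 1.0]] [1.18233392 0.31148335 1.17605259] [-144.47929993097844, -0.3058959713303526, 114.8117301287048]
stand [198.8 162.9 347.2 318.2] 0.85
lever_grip [271.3 160.8 302.2 232.8] 0.57
lever [267.6 156.6 301.1 226.9] 0.63
beam [210.5 160.5 318.6 271.1] 0.75
pointer_tip [213.5 162.9 319.3 272.7] 0.66
index_tip [211.2 161.4 319.2 271.5] 0.66
index [272.9 189.8 286.2 201.4] 0.68
file_pot [384.7 243.5 442.5 308.8] 0.62
punch_rack [124.9 157.1 162.5 188.6] 0.71
fittings_tray [388.5 219.4 451.7 265.9] 0.78
side [[443.0317147461384, 0.0, 261.1041261261039], [0.0, 443.0317147461384, 194.07767830877683], [0.0, 0.0, 1.0]] [-0.1649497   0.71129197  1.03188544] [-129.43778209562404, 0.9589066115536611, -136.21246756520634]
stand [158.9 143.9 305.4 300.9] 0.94
lever_grip [229.6 193.1 278.1 255.5] 0.84
lever [230.7 195.6 277.1 258.2] 0.65
beam [164.8 180.5 280.3 256.1] 0.9
pointer_tip [170.1 183.5 277.3 258.5] 0.58
index [208.1 153.3 216.3 163.2] 0.56
punch_rack [334.2 163.1 361.  195.2] 0.57
fittings_tray [127.7 334.3 207.4 384. ] 0.61
```

Run:
```python
import cv2
a=cv2.imread("pics/scene0.png")[130:330,110:460];b=cv2.imread("pics/side0.png")[120:384,110:400]
cv2.imwrite("pics/a.png",cv2.resize(a,(788,450),interpolation=cv2.INTER_CUBIC)); cv2.imwrite("pics/b.png",cv2.resize(b,(638,581),interpolation=cv2.INTER_CUBIC))
```

```text
(no output)
```

View pics/a.png

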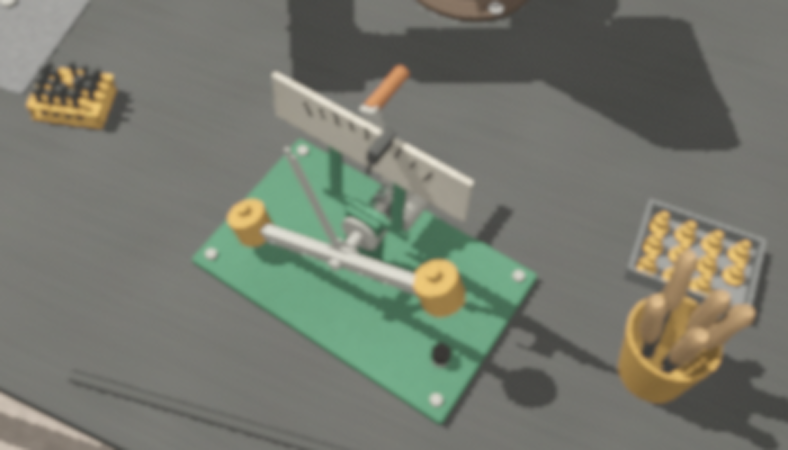

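View pics/b.png

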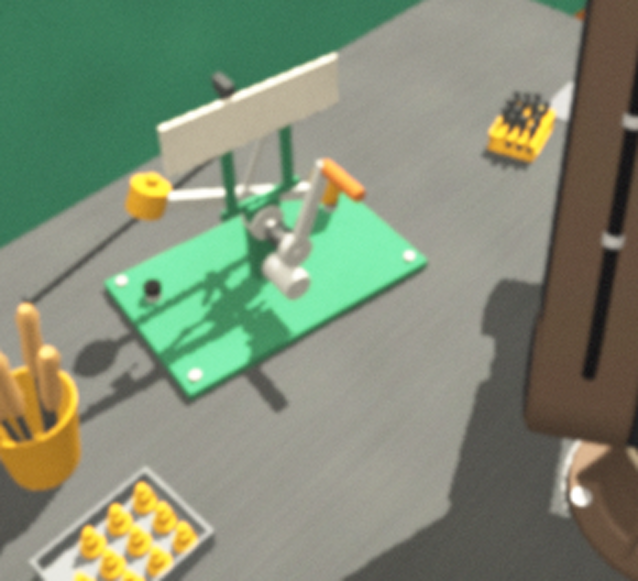

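The pictures show the stand right of scene centre, with the pointer leaning to stand −y. The handle is at scene crop (385,88), and the index clamp is at (380,147) with its finger tip near (371,168). The pot and tray lie on the +y side and the rack on the −y side. Next I fit the stand pose.

```bash
cat > h.py <<'E'
import numpy as np, cv2
from scipy.spatial.transform import Rotation as R
def proj(c,P):
    M=R.from_euler('xyz',c["rotation"],degrees=True).as_matrix() if np.ndim(c["rotation"])==1 else np.array(c["rotation"])
    q=(np.atleast_2d(P)-c["origin"])@M; return q[:,:2]/q[:,2:]*c["K"][0][0]+np.array([c["K"][0][2],c["K"][1][2]])
def world(s,L): # s=x,y,yaw
    L=np.atleast_2d(L); k,n=np.cos(s[2]),np.sin(s[2])
    return np.c_[s[0]+k*L[:,0]-n*L[:,1], s[1]+n*L[:,0]+k*L[:,1], L[:,2]]
def arc(x,rad,a): return [x,rad*np.sin(a),.12+rad*np.cos(a)]
E
cat > fit.py <<'E'
from h import *; from plant import capture; from scipy.optimize import least_squares
cs,cd=capture("scene"),capture("side")
S=lambda u,v:(110+u/2.251,130+v/2.251-0); D=lambda u,v:(110+u/2.2,120+v/2.2)
t=.016
obs=[(cs,[.09,-.2,t],S(193,260)),(cs,[.09,.2,t],S(443,420)),(cs,[-.16,.2,t],S(537,275)),(cs,[-.16,-.2,t],S(300,140)),
 (cd,[.09,.2,t],D(106,285)),(cd,[-.16,.2,t],D(188,394)),(cd,[-.16,-.2,t],D(428,260))]
A=[(cs,(-.1195,.13),S(366,108)),(cs,(-.1845,.13),S(404,70)),(cd,(-.1845,.13),D(360,192)),(cd,(-.1195,.13),D(322,165))]
def res(p):
    e=[proj(c,world(p,L))[0]-o for c,L,o in obs]
    e+=[proj(c,world(p,arc(*g,p[3])))[0]-o for c,g,o in A]
    e+=[proj(cs,world(p,arc(.016,.185,p[4])))[0]-S(288,150), proj(cs,world(p,arc(.004,.185,p[5])))[0]-S(371,168)]
    return np.ravel(e)
f=least_squares(res,[.6,-.1,0,-.4,-.4,0],loss="soft_l1")
print(f.x.round(4)); print(f.fun.reshape(-1,2).round(1).tolist())
np.save("fit.npy",f.x)
print("grip",world(f.x,arc(-.152,.13,f.x[3])))
E
python3 fit.py
```

```text
[ 0.6372  0.0699 -0.1643 -0.4158 -0.4147  0.1421]
[[-1.1, -0.5], [-0.0, 0.7], [0.5, -1.5], [-0.8, -1.7], [-2.3, -0.8], [0.5, 1.2], [-0.6, -0.1], [1.7, -0.6], [-2.6, 1.3], [-1.2, 1.3], [1.8, 1.5], [0.1, -0.4], [-0.8, 4.0]]
grip [[0.47864399 0.04299623 0.23892247]]
```

```bash
python3 -m creep '[[87.6,0.46,1,0.5,0,0,-0.82],[87.6,0.46,1,0.5,0,0,-0.82],[87.6,0.46,1,0.5,0,0,-0.82],[87.6,0.46,1,0.5,0,0,-0.82],[87.6,0.46,1,0.5,0,0,-0.82],[87.6,0.46,1,0.5,0,0,-0.82],[87.6,0.46,1,0.4,0,0,-0.82],[87.6,0.46,1,0,0,0,-0.82]]'
python3 -m creep '[[87.6,0.46,1,0,0,0,-0.82],[87.6,0.46,1,0,0,0,-0.82],[87.6,0.46,1,0,0,0,-0.82],[87.6,0.46,1,0,0,0,-0.82],[87.6,0.46,1,0,0,0,-0.82],[87.6,0.46,1,0,0,0,-0.82],[87.6,0.46,1,0,0,0,-0.82],[87.6,0.46,1,0,0,0,-0.82]]'
python3 -m creep '[[87.6,0.46,1,0,0,0,-0.82],[87.6,0.46,1,0,0,0,-0.82],[87.6,0.46,1,0,0,0,-0.82],[87.6,0.46,1,0,0,0,-0.82],[87.6,0.46,1,0,0,0,-0.82],[87.6,0.46,1,0,0,0,-0.82],[87.6,0.46,1,0,0,0,-0.82],[87.6,0.46,0.8,0,0,0,-0.82]]'
python3 -m creep '[[87.6,0.46,0.8,0,0,0,-0.82],[87.6,0.46,0.8,0,0,0,-0.82],[87.6,0.46,0.8,0,0,0,-0.82],[87.6,0.4,0.7,0,0,0,-0.82],[87.6,0,0,0,0,0,0]]'
```

```text
time_s: 1.87
tcp_pos: [0.2511, -0.4558, 0.314]
eef_rot: [-179.8, 0.1, -173.0]
contact_force: [1.2, -0.5, 1.1]
gripper_width: 0.0875
gripper_force: 0.0
time_s: 2.53
tcp_pos: [0.3426, -0.2549, 0.3119]
eef_rot: [-180.0, 0.1, -179.6]
contact_force: [-0.1, 0.5, -0.2]
gripper_width: 0.0875
gripper_force: 0.0
time_s: 3.2
tcp_pos: [0.4346, -0.0595, 0.3119]
eef_rot: [180.0, 0.1, 173.9]
contact_force: [0.9, -0.1, -0.5]
gripper_width: 0.0874
gripper_force: 0.0
time_s: 3.62
tcp_pos: [0.4803, 0.0187, 0.3112]
eef_rot: [180.0, -0.0, 170.7]
contact_force: [0.4, -0.2, 1.0]
gripper_width: 0.0881
gripper_force: 0.0
```

Run:
```python
from plant import r, capture
import cv2,numpy as np
print(r.get_state()["tcp_pos"],r.get_state()["eef_rot"])
c=capture("wrist"); s=capture("side"); q=capture("scene")
cv2.imwrite("pics/w1.png",cv2.resize(np.hstack([c["frame"][:,:,::-1],cv2.resize(q["frame"][140:248,240:384,::-1],(512,384),interpolation=cv2.INTER_CUBIC)]),(800,300)))
```

```text
[0.48026436 0.01873569 0.31120501] [ 1.79998853e+02 -4.39915434e-03  1.70654821e+02]
```

View pics/w1.png

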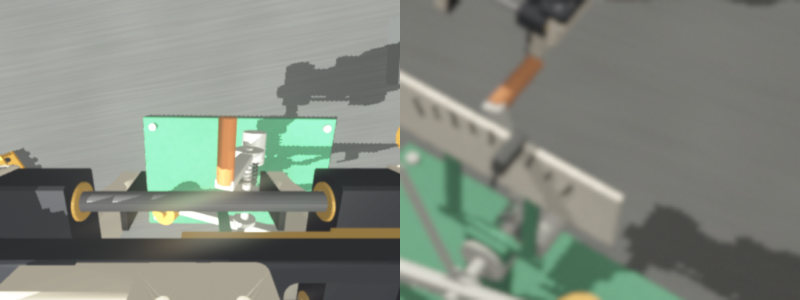

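The wrist view shows the handle between the fingers, at about (228,150) and slightly to +y, which agrees with the fit. In the scene crop the index finger tip is at about (495,183), i.e. scene pixel (274,205). I'll go down and grip.

```bash
python3 -m creep '[[87.6,0,0.5,0,0,0,0],[87.6,-0.04,0.47,-0.3,0,0,0],[87.6,0,0,-0.85,0,0,0],[87.6,0,0,-0.85,0,0,0],[87.6,0,0,-0.85,0,0,0],[87.6,0,0,-0.8,0,0,0],[87.6,0,0,0,0,0,0],[50,0,0,0,0,0,0]]' 12
python3 -m creep '[[30,0,0,0,0,0,0],[22,0,0,0,0,0,0],[0,0,0,0,0,0,0],[0,0,0,0,0,0,0],[0,0,0,0,0,0,0],[0,0,0,0,0,0,0]]' 12
cat > ang.py <<'E'
from h import *; from plant import r,capture,outline_of
p=np.load("fit.npy"); IDX=p[5]
def phi():
    s=r.get_state(); M=R.from_euler('xyz',s["eef_rot"],degrees=True).as_matrix()
    g=s["tcp_pos"]-M[:,2]*r.grip_depth-np.r_[p[:2],0]; y=-np.sin(p[2])*g[0]+np.cos(p[2])*g[1]
    return s["time_s"],np.arctan2(y,g[2]-.12),np.hypot(y,g[2]-.12),s
A=np.linspace(-.5,.5,201)
def beam(c):
    h=cv2.cvtColor(c["frame"],cv2.COLOR_RGB2HSV)
    m=cv2.inRange(h,(13,110,60),(32,255,255))
    best=[]
    for sg in(-1,1):
        # table of expected weight-centre pixels over angle
        T=np.array([proj(c,world(p,[.02,sg*.155*np.cos(a),.12-sg*.155*np.sin(a)]))[0] for a in A])
        x0,y0=T.min(0).astype(int)-14; x1,y1=T.max(0).astype(int)+14
        w=np.zeros_like(m); w[y0:y1,x0:x1]=m[y0:y1,x0:x1]
        n,l,st,ce=cv2.connectedComponentsWithStats(w)
        i=1+np.argmax(st[1:,4]); d=np.hypot(*(T-ce[i]).T); k=d.argmin(); best.append((A[k],d[k],st[i,4]))
    return best
E
python3 - <<'E'
from ang import *
t,f,rad,s=phi(); print(t,f,rad,s["gripper_width"],s["gripper_force"],s["contact_force"])
c=capture("scene"); print(beam(c),IDX); cv2.imwrite("pics/s2.png",c["frame"][:,:,::-1])
E
```

```text
time_s: 4.43
tcp_pos: [0.4771, 0.0401, 0.2199]
eef_rot: [-179.9, -0.1, 170.6]
contact_force: [0.6, 0.0, 1.2]
gripper_width: 0.0848
gripper_force: 0.0
time_s: 4.93
tcp_pos: [0.4779, 0.0407, 0.2207]
eef_rot: [180.0, 0.0, 170.6]
contact_force: [-0.1, 0.8, 0.1]
gripper_width: 0.0466
gripper_force: 0.0
4.9333 -0.43104482276123895 0.1314813161115794 0.04657979181502996 0.0 [-0.09645081  0.80285944  0.07809927]
[(np.float64(-0.32), np.float64(0.930835701921915), np.int32(232)), (np.float64(-0.495), np.float64(0.8330377677910887), np.int32(403))] 0.14208343824414224
```

```bash
sed -i 's/\[.02,sg\*.155\*np.cos(a),.12-sg\*.155\*np.sin(a)\]/[.02,sg*.155*np.cos(a)+.0135*np.sin(a),.12-sg*.155*np.sin(a)+.0135*np.cos(a)]/' ang.py
cat > look.py <<'E'
# look.py: measure; fit state; plan.   args: mode(ref angle) [nrows]
import sys,json,os; from ang import *; from scipy.optimize import least_squares
F="log.json"; L=json.load(open(F)) if os.path.exists(F) else []
def take():
    t,f,rad,s=phi(); b=beam(capture("scene")); th=(b[0][0]+b[1][0])/2
    L.append([t,f,th]); return b,rad,s
b,rad,s=take(); take(); b,rad,s=take(); json.dump(L,open(F,"w"))
print("t %.2f phi %.3f rad %.4f w %.4f gf %.1f"%(L[-1][0],L[-1][1],rad,s["gripper_width"],s["gripper_force"]),"F",np.round(s["contact_force"],1))
print("theta",[round(x[2],3) for x in L[-3:]],"each",[(round(float(x[0]),3),round(float(x[1]),1)) for x in b])
def sim(th,w,s,bias,tf,ff,ts,dt=1/120):
    out=[];t=ts[0];
    for T in ts:
        while t<T-1e-6:
            f=np.interp(t,tf,ff);fd=(np.interp(t+dt,tf,ff)-f)/dt
            a=(.121*s*np.sin(th)+.0725*(f+bias-th)+.012*(fd-w)-.002*w)/(.033*s)
            w+=a*dt; th+=w*dt; t+=dt
            if th<-.42: th=-.42;w=max(w,0)
            if th>.42: th=.42;w=min(w,0)
        out.append((th,w))
    return np.array(out)
A_=np.array(L); ref=float(sys.argv[1]); n=int(sys.argv[2]) if len(sys.argv)>2 else 8
W=A_[A_[:,0]>A_[-1,0]-3.6]
def e(q): return np.r_[(sim(q[0],q[1],q[2],q[3],A_[:,0],A_[:,1],W[:,0])[:,0]-W[:,2])/.006,(q[2]-1)/.15,q[3]/.02,q[1]/.5]
best=min((least_squares(e,[W[0,2],w0,1,0],diff_step=1e-4,bounds=([-.42001,-.9,.75,-.1],[.42001,.9,1.3,.1]),x_scale=[.05,.2,.1,.02]) for w0 in(0.001,)),key=lambda z:z.cost)
q=best.x; st=sim(*q,A_[:,0],A_[:,1],W[:,0])[-1]
print("s %.3f bias %.3f state th %.3f w %.3f"%(q[2],q[3],*st),"res",np.round(st[0]-W[-1,2],3))
t0,f0=A_[-1,:2]; N=5; d=n/12
if abs(ref)<1:
    def traj(u):
        tf=[t0];ff=[f0]
        for i,x in enumerate(u):
            tb=t0+i*(d+.15); tf+=[tb+.04,tb+d-.04,tb+d+.15]; ff+=[ff[-1],x,x]
        ts=np.arange(t0,t0+N*(d+.15),.1); return sim(*st,q[2],q[3],tf,ff,ts),ts
    def cost(u):
        y,ts=traj(u); return np.r_[(y[:,0]-ref)*np.linspace(1,2,len(ts)),y[:,1]*.5,np.maximum(0,abs(y[:,1])-.4)*6,np.diff(np.r_[f0,u])*.15,
          (y[-1,0]-ref)*3,(y[-1,1])*3, np.maximum(0,abs(np.diff(np.r_[f0,u]))-.55*n/8)*10]
    u=min((least_squares(cost,np.full(N,g),bounds=(-.75,.75),diff_step=1e-3) for g in(f0*.99,-.2,.3)),key=lambda z:z.cost).x
    y,ts=traj(u); print("plan phi",u.round(3)); print("theta",[(round(a-t0,1),round(v,2),round(w,2)) for a,(v,w) in zip(ts[::4],y[::4])])
    f1=u[0]
else: f1=float(sys.argv[3])
k=np.linspace(f0,f1,3); P=world(p,[arc(-.152,.13,a) for a in k]); D=np.diff(P,axis=0)/.025
print("totals for first/second half:",D.round(2).tolist(),"per-row of %d halves %d"%(n,(n-0)//2),(D/((n)//2)).round(3).tolist())
E
python3 -m creep '[[0,0,0,0,0,0,0],[0,0,0,0,0,0,0],[0,0,0,0,0,0,0],[0,0,0,0,0,0,0],[0,0,0,0,0,0,0],[0,0,0,0,0,0,0],[0,0,0,0,0,0,0],[0,0,0,0,0,0,0]]' 12
python3 look.py 9 8 0.0
```

```text
time_s: 5.65
tcp_pos: [0.4778, 0.0406, 0.2203]
eef_rot: [-180.0, -0.0, 170.6]
contact_force: [0.3, 0.1, -0.7]
gripper_width: 0.0196
gripper_force: 12.0
t 5.75 phi -0.433 rad 0.1312 w 0.0195 gf 12.0 F [-0.3 -0.9  0.5]
theta [np.float64(-0.412), np.float64(-0.412), np.float64(-0.41)] each [(-0.41, 0.8), (-0.41, 1.0)]
s 1.000 bias 0.000 state th -0.411 w -0.048 res -0.001
totals for first/second half: [[0.17, 1.05, 0.36], [0.18, 1.1, 0.12]] per-row of 8 halves 4 [[0.044, 0.262, 0.09], [0.046, 0.275, 0.03]]
```

```bash
sed -i 's#/2; *$#/2#; s#th=(b\[0\]\[0\]+b\[1\]\[0\])/2#th=(b[0][0]+b[1][0])/2-.009#; s#t,f,rad,s=phi(); b=#t,f,rad,s=phi(); f+=.01; b=#' look.py; rm log.json
python3 look.py 9 8 0.0 | head -2
python3 -m creep '[[0,0.05,0.26,0.09,0,0,0],[0,0.05,0.26,0.09,0,0,0],[0,0.05,0.26,0.09,0,0,0],[0,0.05,0.26,0.09,0,0,0],[0,0.05,0.27,0.03,0,0,0],[0,0.05,0.27,0.03,0,0,0],[0,0.05,0.27,0.03,0,0,0],[0,0,0,0,0,0,0]]'
python3 look.py 9 8 0.15
```

```text
t 5.90 phi -0.423 rad 0.1312 w 0.0198 gf 12.0 F [ 0.5  0.1 -0.3]
theta [np.float64(-0.419), np.float64(-0.417), np.float64(-0.419)] each [(-0.41, 0.8), (-0.41, 1.0)]
time_s: 6.62
tcp_pos: [0.4867, 0.0882, 0.2315]
eef_rot: [180.0, -0.0, 170.7]
contact_force: [-2.6, 0.1, 3.9]
gripper_width: 0.0194
gripper_force: 12.0
t 6.72 phi -0.046 rad 0.1305 w 0.0197 gf 12.0 F [-3.2  0.6  3.4]
theta [np.float64(-0.419), np.float64(-0.419), np.float64(-0.419)] each [(-0.41, 0.8), (-0.41, 1.0)]
s 1.000 bias 0.000 state th -0.420 w 0.000 res -0.001
totals for first/second half: [[0.08, 0.5, -0.0], [0.08, 0.5, -0.05]] per-row of 8 halves 4 [[0.021, 0.126, -0.0], [0.021, 0.125, -0.013]]
```

```bash
python3 -m creep '[[0,0.02,0.14,0,0,0,0],[0,0.02,0.14,0,0,0,0],[0,0.02,0.14,0,0,0,0],[0,0.02,0.14,-0.01,0,0,0],[0,0.02,0.14,-0.01,0,0,0],[0,0.02,0.14,-0.01,0,0,0],[0,0.02,0.14,-0.02,0,0,0],[0,0,0,0,0,0,0]]'
python3 look.py 9 6 0.24
```

```text
time_s: 7.43
tcp_pos: [0.4908, 0.1121, 0.2305]
eef_rot: [180.0, 0.1, 170.6]
contact_force: [4.2, -1.7, 1.9]
gripper_width: 0.0193
gripper_force: 12.0
t 7.53 phi 0.143 rad 0.1305 w 0.0196 gf 12.0 F [ 5.4 -1.7  0.8]
theta [np.float64(-0.419), np.float64(-0.419), np.float64(-0.419)] each [(-0.405, 0.9), (-0.415, 1.0)]
s 1.000 bias 0.000 state th -0.420 w 0.000 res -0.001
totals for first/second half: [[0.04, 0.25, -0.04], [0.04, 0.24, -0.05]] per-row of 6 halves 3 [[0.014, 0.082, -0.014], [0.013, 0.081, -0.018]]
```

```bash
python3 -m creep '[[0,0.01,0.1,-0.01,0,0,0],[0,0.01,0.1,-0.02,0,0,0],[0,0.01,0.1,-0.02,0,0,0],[0,0.01,0.1,-0.02,0,0,0],[0,0.01,0.1,-0.02,0,0,0],[0,0,0,0,0,0,0],[0,0,0,0,0,0,0]]'
python3 look.py 9 6 0.32
```

```text
time_s: 8.17
tcp_pos: [0.4922, 0.124, 0.2284]
eef_rot: [180.0, 0.1, 170.6]
contact_force: [6.7, -2.6, 0.2]
gripper_width: 0.0194
gripper_force: 12.0
t 8.27 phi 0.238 rad 0.1307 w 0.0199 gf 12.0 F [ 6.3 -3.2  1. ]
theta [np.float64(-0.419), np.float64(-0.417), np.float64(-0.419)] each [(-0.41, 0.8), (-0.41, 1.0)]
s 1.000 bias 0.000 state th -0.420 w 0.000 res -0.001
totals for first/second half: [[0.03, 0.2, -0.05], [0.03, 0.2, -0.06]] per-row of 6 halves 3 [[0.011, 0.068, -0.018], [0.011, 0.067, -0.021]]
```

```bash
python3 -m creep '[[0,0,0.08,-0.02,0,0,0],[0,0,0.08,-0.02,0,0,0],[0,0,0.08,-0.02,0,0,0],[0,0,0.08,-0.02,0,0,0],[0,0,0.08,-0.02,0,0,0],[0,0,0,0,0,0,0],[0,0,0,0,0,0,0]]'
python3 look.py 0.14 8
```

```text
time_s: 8.9
tcp_pos: [0.4932, 0.134, 0.2261]
eef_rot: [179.9, 0.2, 170.6]
contact_force: [10.6, -3.7, -1.5]
gripper_width: 0.0194
gripper_force: 12.0
t 9.00 phi 0.317 rad 0.1311 w 0.0195 gf 12.0 F [10.4 -3.8 -1.5]
theta [np.float64(-0.419), np.float64(-0.419), np.float64(-0.417)] each [(-0.405, 0.8), (-0.41, 1.0)]
s 1.052 bias -0.001 state th -0.417 w 0.017 res -0.001
plan phi [ 0.559  0.005 -0.274 -0.064 -0.118]
theta [(np.float64(0.0), np.float64(-0.42), np.float64(0.02)), (np.float64(0.4), np.float64(-0.39), np.float64(0.14)), (np.float64(0.8), np.float64(-0.29), np.float64(0.36)), (np.float64(1.2), np.float64(-0.13), np.float64(0.4)), (np.float64(1.6), np.float64(0.01), np.float64(0.3)), (np.float64(2.0), np.float64(0.11), np.float64(0.19)), (np.float64(2.4), np.float64(0.15), np.float64(0.02)), (np.float64(2.8), np.float64(0.14), np.float64(-0.04)), (np.float64(3.2), np.float64(0.13), np.float64(0.0)), (np.float64(3.6), np.float64(0.14), np.float64(0.01)), (np.float64(4.0), np.float64(0.14), np.float64(-0.0))]
totals for first/second half: [[0.1, 0.58, -0.23], [0.09, 0.55, -0.3]] per-row of 8 halves 4 [[0.024, 0.145, -0.058], [0.023, 0.137, -0.075]]
```

```bash
python3 -m creep '[[0,0.04,0.08,-0.03,0,0,0],[0,0.04,0.08,-0.03,0,0,0],[0,0.03,0.08,-0.03,0,0,0],[0,0.02,0.08,-0.03,0,0,0],[0,0.02,0.08,-0.03,0,0,0],[0,0,0,0,0,0,0]]'
python3 look.py 0.14 8
```

```text
time_s: 9.55
tcp_pos: [0.495, 0.1441, 0.2215]
eef_rot: [-180.0, -0.0, 170.6]
contact_force: [3.0, -1.3, 1.5]
gripper_width: 0.0199
gripper_force: 12.0
t 9.65 phi 0.402 rad 0.1303 w 0.0195 gf 12.0 F [ 2.6 -0.3  2.4]
theta [np.float64(-0.412), np.float64(-0.412), np.float64(-0.412)] each [(-0.4, 0.8), (-0.405, 1.0)]
s 1.126 bias -0.003 state th -0.409 w 0.047 res 0.002
plan phi [ 0.571  0.015 -0.36  -0.047 -0.143]
theta [(np.float64(0.0), np.float64(-0.41), np.float64(0.05)), (np.float64(0.4), np.float64(-0.37), np.float64(0.16)), (np.float64(0.8), np.float64(-0.27), np.float64(0.35)), (np.float64(1.2), np.float64(-0.11), np.float64(0.39)), (np.float64(1.6), np.float64(0.03), np.float64(0.31)), (np.float64(2.0), np.float64(0.13), np.float64(0.2)), (np.float64(2.4), np.float64(0.17), np.float64(-0.0)), (np.float64(2.8), np.float64(0.15), np.float64(-0.07)), (np.float64(3.2), np.float64(0.13), np.float64(-0.0)), (np.float64(3.6), np.float64(0.14), np.float64(0.02)), (np.float64(4.0), np.float64(0.14), np.float64(-0.0))]
totals for first/second half: [[0.07, 0.39, -0.19], [0.06, 0.38, -0.22]] per-row of 8 halves 4 [[0.016, 0.098, -0.047], [0.016, 0.094, -0.056]]
```

```bash
python3 -m creep '[[0,0.02,0.08,-0.04,0,0,0],[0,0.02,0.08,-0.04,0,0,0],[0,0.02,0.08,-0.04,0,0,0],[0,0.02,0.08,-0.05,0,0,0],[0,0.02,0.08,-0.05,0,0,0],[0,0,0,0,0,0,0]]'
python3 look.py 0.14 6
```

```text
time_s: 10.2
tcp_pos: [0.4969, 0.1543, 0.2157]
eef_rot: [-180.0, -0.1, 170.6]
contact_force: [-3.6, 1.0, 2.3]
gripper_width: 0.0195
gripper_force: 12.0
t 10.30 phi 0.492 rad 0.1294 w 0.0195 gf 12.0 F [-5.5  0.8  2.9]
theta [np.float64(-0.354), np.float64(-0.344), np.float64(-0.336)] each [(-0.32, 0.9), (-0.335, 1.0)]
s 1.131 bias -0.003 state th -0.335 w 0.208 res 0.002
plan phi [ 0.307 -0.007 -0.045  0.126 -0.079]
theta [(np.float64(0.0), np.float64(-0.33), np.float64(0.21)), (np.float64(0.4), np.float64(-0.24), np.float64(0.25)), (np.float64(0.8), np.float64(-0.13), np.float64(0.28)), (np.float64(1.2), np.float64(-0.04), np.float64(0.18)), (np.float64(1.6), np.float64(0.02), np.float64(0.13)), (np.float64(2.0), np.float64(0.07), np.float64(0.11)), (np.float64(2.4), np.float64(0.13), np.float64(0.23)), (np.float64(2.8), np.float64(0.26), np.float64(0.37)), (np.float64(3.2), np.float64(0.42), np.float64(0.0))]
totals for first/second half: [[-0.07, -0.43, 0.21], [-0.07, -0.45, 0.17]] per-row of 6 halves 3 [[-0.024, -0.143, 0.069], [-0.025, -0.149, 0.056]]
```

```bash
sed -i 's/dt=1\/120):/dt=1\/120,hi=.42):/; s/if th>.42: th=.42;w=min(w,0)/if th>hi: th=hi;w=min(w,0)/; s/tf,ff,ts),ts/tf,ff,ts,hi=9),ts/' look.py
python3 -m creep '[[0,-0.02,-0.15,0.07,0,0,0],[0,-0.02,-0.15,0.07,0,0,0],[0,-0.02,-0.15,0.07,0,0,0],[0,-0.02,-0.15,0.06,0,0,0],[0,-0.02,-0.15,0.06,0,0,0],[0,-0.02,-0.15,0.06,0,0,0]]'
python3 look.py 0.14 6
```

```text
time_s: 10.85
tcp_pos: [0.4937, 0.1315, 0.2255]
eef_rot: [180.0, -0.1, 170.6]
contact_force: [-4.9, 2.7, 0.4]
gripper_width: 0.0197
gripper_force: 12.0
t 10.95 phi 0.299 rad 0.1298 w 0.0195 gf 12.0 F [-6.4  1.9  1.6]
theta [np.float64(-0.204), np.float64(-0.192), np.float64(-0.179)] each [(-0.17, 0.8), (-0.17, 1.0)]
s 1.132 bias -0.004 state th -0.178 w 0.273 res 0.001
plan phi [ 0.13  -0.282 -0.121 -0.124 -0.119]
theta [(np.float64(0.0), np.float64(-0.18), np.float64(0.27)), (np.float64(0.4), np.float64(-0.06), np.float64(0.28)), (np.float64(0.8), np.float64(0.05), np.float64(0.28)), (np.float64(1.2), np.float64(0.12), np.float64(0.08)), (np.float64(1.6), np.float64(0.13), np.float64(0.0)), (np.float64(2.0), np.float64(0.14), np.float64(0.01)), (np.float64(2.4), np.float64(0.14), np.float64(0.0)), (np.float64(2.8), np.float64(0.14), np.float64(-0.0)), (np.float64(3.2), np.float64(0.14), np.float64(0.0))]
totals for first/second half: [[-0.07, -0.42, 0.11], [-0.07, -0.42, 0.07]] per-row of 6 halves 3 [[-0.023, -0.139, 0.037], [-0.023, -0.142, 0.025]]
```

```bash
python3 -m creep '[[0,-0.03,-0.14,0.04,0,0,0],[0,-0.03,-0.14,0.04,0,0,0],[0,-0.03,-0.14,0.04,0,0,0],[0,-0.03,-0.14,0.03,0,0,0],[0,-0.03,-0.14,0.03,0,0,0],[0,-0.03,-0.14,0.02,0,0,0]]'
python3 look.py 0.14 6
```

```text
time_s: 11.5
tcp_pos: [0.4903, 0.1102, 0.2313]
eef_rot: [180.0, 0.0, 170.6]
contact_force: [-2.9, 3.3, 1.9]
gripper_width: 0.0196
gripper_force: 12.0
t 11.60 phi 0.128 rad 0.1310 w 0.0195 gf 12.0 F [-4.   0.7  1.2]
theta [np.float64(0.001), np.float64(0.014), np.float64(0.031)] each [(0.035, 1.0), (0.045, 1.1)]
s 1.162 bias 0.018 state th 0.030 w 0.343 res -0.001
plan phi [-0.297 -0.477 -0.064 -0.134 -0.152]
theta [(np.float64(0.0), np.float64(0.03), np.float64(0.34)), (np.float64(0.4), np.float64(0.15), np.float64(0.24)), (np.float64(0.8), np.float64(0.22), np.float64(0.1)), (np.float64(1.2), np.float64(0.23), np.float64(-0.09)), (np.float64(1.6), np.float64(0.17), np.float64(-0.13)), (np.float64(2.0), np.float64(0.14), np.float64(-0.02)), (np.float64(2.4), np.float64(0.14), np.float64(-0.0)), (np.float64(2.8), np.float64(0.14), np.float64(0.0)), (np.float64(3.2), np.float64(0.14), np.float64(-0.0))]
totals for first/second half: [[-0.18, -1.09, 0.02], [-0.18, -1.07, -0.21]] per-row of 6 halves 3 [[-0.06, -0.362, 0.008], [-0.059, -0.356, -0.07]]
```

```bash
python3 -m creep '[[0,-0.09,-0.55,0.02,0,0,0],[0,-0.1,-0.6,0,0,0,0],[0,-0.1,-0.6,-0.08,0,0,0],[0,-0.1,-0.55,-0.13,0,0,0],[0,0,0,0,0,0,0]]'
python3 look.py 0.14 6
```

```text
time_s: 12.07
tcp_pos: [0.4802, 0.0507, 0.2262]
eef_rot: [-180.0, 0.1, 170.5]
contact_force: [-0.7, -1.0, 2.7]
gripper_width: 0.0193
gripper_force: 12.0
t 12.17 phi -0.325 rad 0.1328 w 0.0193 gf 12.0 F [-1.2 -0.7  4.1]
theta [np.float64(0.138), np.float64(0.141), np.float64(0.144)] each [(0.135, 0.9), (0.17, 0.8)]
s 1.089 bias -0.030 state th 0.137 w 0.013 res -0.007
plan phi [-0.035 -0.098 -0.082 -0.084 -0.083]
theta [(np.float64(0.0), np.float64(0.14), np.float64(0.01)), (np.float64(0.4), np.float64(0.13), np.float64(-0.01)), (np.float64(0.8), np.float64(0.13), np.float64(0.02)), (np.float64(1.2), np.float64(0.14), np.float64(0.01)), (np.float64(1.6), np.float64(0.14), np.float64(-0.0)), (np.float64(2.0), np.float64(0.14), np.float64(0.0)), (np.float64(2.4), np.float64(0.14), np.float64(0.0)), (np.float64(2.8), np.float64(0.14), np.float64(-0.0)), (np.float64(3.2), np.float64(0.14), np.float64(0.0))]
totals for first/second half: [[0.12, 0.72, 0.19], [0.12, 0.74, 0.08]] per-row of 6 halves 3 [[0.04, 0.24, 0.063], [0.041, 0.246, 0.027]]
```

```bash
python3 -m creep '[[0,0.05,0.3,0.08,0,0,0],[0,0.05,0.3,0.07,0,0,0],[0,0.05,0.28,0.04,0,0,0],[0,0.04,0.22,0.02,0,0,0]]'
python3 look.py 0.14 6
python3 - <<'E'
from ang import *
c=capture("scene"); f=c["frame"][:,:,::-1]
cv2.imwrite("pics/z.png",cv2.resize(f[150:260,200:350],(750,550),interpolation=cv2.INTER_CUBIC))
E
```

```text
time_s: 12.55
tcp_pos: [0.4857, 0.0815, 0.2318]
eef_rot: [180.0, 0.0, 170.6]
contact_force: [0.9, -2.0, 2.7]
gripper_width: 0.02
gripper_force: 12.0
t 12.65 phi -0.091 rad 0.1312 w 0.0196 gf 12.0 F [ 0.6 -1.3  2.4]
theta [np.float64(0.151), np.float64(0.151), np.float64(0.151)] each [(0.14, 0.8), (0.18, 0.8)]
s 1.087 bias -0.016 state th 0.154 w 0.034 res 0.003
plan phi [-0.175 -0.071 -0.099 -0.096 -0.097]
theta [(np.float64(0.0), np.float64(0.15), np.float64(0.03)), (np.float64(0.4), np.float64(0.16), np.float64(-0.0)), (np.float64(0.8), np.float64(0.15), np.float64(-0.04)), (np.float64(1.2), np.float64(0.14), np.float64(-0.01)), (np.float64(1.6), np.float64(0.14), np.float64(0.0)), (np.float64(2.0), np.float64(0.14), np.float64(-0.0)), (np.float64(2.4), np.float64(0.14), np.float64(-0.0)), (np.float64(2.8), np.float64(0.14), np.float64(0.0)), (np.float64(3.2), np.float64(0.14), np.float64(-0.0))]
totals for first/second half: [[-0.04, -0.21, -0.02], [-0.04, -0.21, -0.03]] per-row of 6 halves 3 [[-0.012, -0.071, -0.008], [-0.012, -0.071, -0.011]]
```

View pics/z.png

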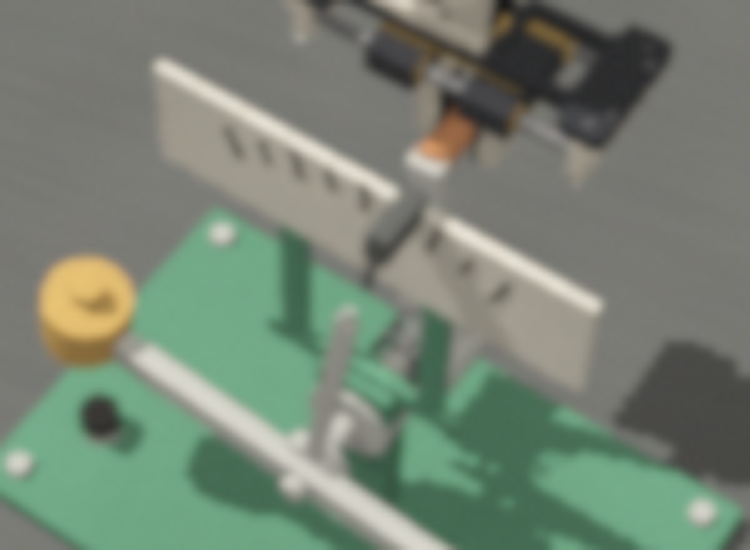

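The pointer tip is at zoom (347,308) and the index tip at (369,283), so they are close. I'll correct slightly and compute the index angle from these two.

```bash
python3 -m creep '[[0,-0.02,-0.1,-0.01,0,0,0],[0,-0.02,-0.1,-0.01,0,0,0],[0,-0.02,-0.1,-0.01,0,0,0],[0,-0.01,-0.06,-0.01,0,0,0],[0,0,0,0,0,0,0]]'
python3 look.py 0.14 6
python3 - <<'E'
from ang import *
c=capture("scene")
for x,o in((.004,(273.8,206.6)),(.016,(269.4,211.6))):
    T=np.array([proj(c,world(p,arc(x,.185,a)))[0] for a in A]); d=np.hypot(*(T-o).T); k=d.argmin(); print(x,A[k],d[k],T[k])
E
```

```text
time_s: 13.17
tcp_pos: [0.4837, 0.0711, 0.2307]
eef_rot: [180.0, 0.1, 170.6]
contact_force: [4.7, 0.3, 0.0]
gripper_width: 0.0197
gripper_force: 12.0
t 13.27 phi -0.172 rad 0.1317 w 0.0196 gf 12.0 F [ 6.  -0.1  1.5]
theta [np.float64(0.156), np.float64(0.151), np.float64(0.151)] each [(0.14, 0.8), (0.18, 0.8)]
s 1.046 bias -0.012 state th 0.150 w -0.047 res -0.001
plan phi [-0.033 -0.106 -0.09  -0.092 -0.092]
theta [(np.float64(0.0), np.float64(0.15), np.float64(-0.05)), (np.float64(0.4), np.float64(0.13), np.float64(-0.02)), (np.float64(0.8), np.float64(0.14), np.float64(0.02)), (np.float64(1.2), np.float64(0.14), np.float64(0.0)), (np.float64(1.6), np.float64(0.14), np.float64(-0.0)), (np.float64(2.0), np.float64(0.14), np.float64(0.0)), (np.float64(2.4), np.float64(0.14), np.float64(0.0)), (np.float64(2.8), np.float64(0.14), np.float64(-0.0)), (np.float64(3.2), np.float64(0.14), np.float64(0.0))]
totals for first/second half: [[0.06, 0.35, 0.05], [0.06, 0.35, 0.02]] per-row of 6 halves 3 [[0.019, 0.117, 0.016], [0.02, 0.118, 0.008]]
0.004 0.125 1.6451790441699206 [272.91059591 207.98404279]
0.016 0.12 0.6374276278814424 [269.87180324 211.17137932]
```

```bash
python3 -m creep '[[0,0.03,0.1,0.01,0,0,0],[0,0.03,0.1,0.01,0,0,0],[0,0.03,0.1,0.01,0,0,0],[0,0.02,0.08,0.01,0,0,0],[0,0,0,0,0,0,0],[0,0,0,0,0,0,0]]'
python3 look.py 0.15 6
```

```text
time_s: 13.87
tcp_pos: [0.4854, 0.0804, 0.2316]
eef_rot: [-179.9, -0.1, 170.6]
contact_force: [-0.4, -0.8, 5.6]
gripper_width: 0.0196
gripper_force: 12.0
t 13.97 phi -0.101 rad 0.1312 w 0.0194 gf 12.0 F [ 0.6 -1.7  5.3]
theta [np.float64(0.119), np.float64(0.111), np.float64(0.106)] each [(0.105, 0.8), (0.125, 0.8)]
s 1.054 bias -0.014 state th 0.108 w -0.069 res 0.002
plan phi [ 0.079 -0.164 -0.095 -0.102 -0.099]
theta [(np.float64(0.0), np.float64(0.11), np.float64(-0.07)), (np.float64(0.4), np.float64(0.09), np.float64(0.01)), (np.float64(0.8), np.float64(0.12), np.float64(0.1)), (np.float64(1.2), np.float64(0.15), np.float64(0.02)), (np.float64(1.6), np.float64(0.15), np.float64(-0.0)), (np.float64(2.0), np.float64(0.15), np.float64(0.0)), (np.float64(2.4), np.float64(0.15), np.float64(0.0)), (np.float64(2.8), np.float64(0.15), np.float64(-0.0)), (np.float64(3.2), np.float64(0.15), np.float64(0.0))]
totals for first/second half: [[0.08, 0.46, 0.03], [0.08, 0.46, -0.02]] per-row of 6 halves 3 [[0.025, 0.153, 0.009], [0.025, 0.154, -0.005]]
```

```bash
python3 -m creep '[[0,0.06,0.36,0.01,0,0,0],[0,0.06,0.36,0,0,0,0],[0,0.06,0.32,-0.01,0,0,0],[0,0,0,0,0,0,0]]'
python3 look.py 0.15 6
```

```text
time_s: 14.35
tcp_pos: [0.4902, 0.1081, 0.231]
eef_rot: [-180.0, -0.1, 170.7]
contact_force: [-0.6, -0.6, 3.0]
gripper_width: 0.02
gripper_force: 12.0
t 14.45 phi 0.109 rad 0.1306 w 0.0196 gf 12.0 F [-0.9 -0.3  1.2]
theta [np.float64(0.108), np.float64(0.111), np.float64(0.119)] each [(0.11, 0.9), (0.145, 0.9)]
s 1.047 bias -0.011 state th 0.116 w 0.102 res -0.003
plan phi [-0.213 -0.078 -0.104 -0.1   -0.101]
theta [(np.float64(0.0), np.float64(0.12), np.float64(0.1)), (np.float64(0.4), np.float64(0.16), np.float64(0.06)), (np.float64(0.8), np.float64(0.16), np.float64(-0.03)), (np.float64(1.2), np.float64(0.15), np.float64(-0.0)), (np.float64(1.6), np.float64(0.15), np.float64(0.0)), (np.float64(2.0), np.float64(0.15), np.float64(-0.0)), (np.float64(2.4), np.float64(0.15), np.float64(-0.0)), (np.float64(2.8), np.float64(0.15), np.float64(0.0)), (np.float64(3.2), np.float64(0.15), np.float64(-0.0))]
totals for first/second half: [[-0.14, -0.82, 0.02], [-0.14, -0.82, -0.11]] per-row of 6 halves 3 [[-0.046, -0.275, 0.008], [-0.045, -0.273, -0.037]]
```

```bash
python3 -m creep '[[0,-0.05,-0.28,0.01,0,0,0],[0,-0.05,-0.28,0,0,0,0],[0,-0.05,-0.28,-0.02,0,0,0],[0,-0.05,-0.28,-0.03,0,0,0],[0,-0.05,-0.28,-0.03,0,0,0],[0,-0.03,-0.16,-0.02,0,0,0]]'
python3 look.py 0.15 6
```

```text
time_s: 15.0
tcp_pos: [0.4833, 0.0668, 0.2292]
eef_rot: [180.0, -0.0, 170.6]
contact_force: [-1.5, 1.3, 0.5]
gripper_width: 0.0197
gripper_force: 12.0
t 15.10 phi -0.207 rad 0.1311 w 0.0196 gf 12.0 F [-3.   1.7  1.4]
theta [np.float64(0.184), np.float64(0.188), np.float64(0.188)] each [(0.17, 0.9), (0.225, 0.6)]
s 0.988 bias 0.008 state th 0.188 w 0.034 res -0.001
plan phi [-0.194 -0.067 -0.108 -0.103 -0.105]
theta [(np.float64(0.0), np.float64(0.19), np.float64(0.03)), (np.float64(0.4), np.float64(0.19), np.float64(-0.03)), (np.float64(0.8), np.float64(0.17), np.float64(-0.06)), (np.float64(1.2), np.float64(0.15), np.float64(-0.02)), (np.float64(1.6), np.float64(0.15), np.float64(0.0)), (np.float64(2.0), np.float64(0.15), np.float64(-0.0)), (np.float64(2.4), np.float64(0.15), np.float64(-0.0)), (np.float64(2.8), np.float64(0.15), np.float64(0.0)), (np.float64(3.2), np.float64(0.15), np.float64(-0.0))]
totals for first/second half: [[0.01, 0.03, 0.01], [0.01, 0.03, 0.01]] per-row of 6 halves 3 [[0.002, 0.011, 0.002], [0.002, 0.011, 0.002]]
```

```bash
python3 -m creep '[[0,-0.03,-0.15,-0.03,0,0,0],[0,-0.02,-0.1,-0.02,0,0,0],[0,0,0,0,0,0,0],[0,0,0,0,0,0,0]]'
python3 look.py 0.15 6
```

```text
time_s: 15.48
tcp_pos: [0.4824, 0.0616, 0.228]
eef_rot: [-180.0, 0.0, 170.6]
contact_force: [-1.6, 1.4, 1.2]
gripper_width: 0.0195
gripper_force: 12.0
t 15.58 phi -0.248 rad 0.1312 w 0.0196 gf 12.0 F [-0.4  1.8  0.8]
theta [np.float64(0.186), np.float64(0.176), np.float64(0.174)] each [(0.155, 0.9), (0.21, 0.7)]
s 0.969 bias 0.012 state th 0.174 w -0.092 res 0.001
plan phi [-0.005 -0.127 -0.1   -0.105 -0.104]
theta [(np.float64(0.0), np.float64(0.17), np.float64(-0.09)), (np.float64(0.4), np.float64(0.14), np.float64(-0.04)), (np.float64(0.8), np.float64(0.14), np.float64(0.03)), (np.float64(1.2), np.float64(0.15), np.float64(0.01)), (np.float64(1.6), np.float64(0.15), np.float64(-0.0)), (np.float64(2.0), np.float64(0.15), np.float64(0.0)), (np.float64(2.4), np.float64(0.15), np.float64(0.0)), (np.float64(2.8), np.float64(0.15), np.float64(-0.0)), (np.float64(3.2), np.float64(0.15), np.float64(0.0))]
totals for first/second half: [[0.1, 0.61, 0.12], [0.1, 0.62, 0.04]] per-row of 6 halves 3 [[0.034, 0.204, 0.039], [0.034, 0.207, 0.014]]
```

Following the plan: φ → −0.01.

```bash
python3 -m creep '[[0,0.04,0.24,0.05,0,0,0],[0,0.04,0.24,0.04,0,0,0],[0,0.04,0.24,0.03,0,0,0],[0,0.04,0.24,0.02,0,0,0],[0,0.04,0.24,0.01,0,0,0]]'
python3 look.py 0.15 6
```

```text
time_s: 16.05
tcp_pos: [0.4878, 0.0923, 0.2321]
eef_rot: [-180.0, 0.0, 170.6]
contact_force: [1.1, -1.0, 1.6]
gripper_width: 0.0194
gripper_force: 12.0
t 16.15 phi -0.005 rad 0.1308 w 0.0197 gf 12.0 F [ 1.7 -1.3  2.8]
theta [np.float64(0.141), np.float64(0.138), np.float64(0.141)] each [(0.135, 0.8), (0.165, 0.8)]
s 0.968 bias 0.012 state th 0.140 w 0.009 res -0.001
plan phi [-0.12  -0.102 -0.104 -0.104 -0.104]
theta [(np.float64(0.0), np.float64(0.14), np.float64(0.01)), (np.float64(0.4), np.float64(0.15), np.float64(0.02)), (np.float64(0.8), np.float64(0.15), np.float64(-0.0)), (np.float64(1.2), np.float64(0.15), np.float64(0.0)), (np.float64(1.6), np.float64(0.15), np.float64(0.0)), (np.float64(2.0), np.float64(0.15), np.float64(-0.0)), (np.float64(2.4), np.float64(0.15), np.float64(-0.0)), (np.float64(2.8), np.float64(0.15), np.float64(0.0)), (np.float64(3.2), np.float64(0.15), np.float64(-0.0))]
totals for first/second half: [[-0.05, -0.29, -0.01], [-0.05, -0.29, -0.03]] per-row of 6 halves 3 [[-0.016, -0.098, -0.003], [-0.016, -0.097, -0.009]]
```

```bash
python3 -m creep '[[0,-0.02,-0.1,0,0,0,0],[0,-0.02,-0.1,0,0,0,0],[0,-0.02,-0.1,-0.01,0,0,0],[0,-0.02,-0.1,-0.01,0,0,0],[0,-0.02,-0.1,-0.01,0,0,0],[0,-0.02,-0.1,-0.01,0,0,0]]'
python3 look.py 0.15 6
```

```text
time_s: 16.7
tcp_pos: [0.4846, 0.0764, 0.2309]
eef_rot: [180.0, 0.0, 170.6]
contact_force: [4.0, 0.5, 0.9]
gripper_width: 0.0198
gripper_force: 12.0
t 16.80 phi -0.134 rad 0.1311 w 0.0191 gf 12.0 F [4.7 0.2 1.1]
theta [np.float64(0.151), np.float64(0.151), np.float64(0.151)] each [(0.14, 0.9), (0.18, 0.8)]
s 0.968 bias 0.013 state th 0.150 w -0.007 res -0.001
plan phi [-0.09  -0.108 -0.104 -0.104 -0.104]
theta [(np.float64(0.0), np.float64(0.15), np.float64(-0.01)), (np.float64(0.4), np.float64(0.15), np.float64(-0.0)), (np.float64(0.8), np.float64(0.15), np.float64(0.01)), (np.float64(1.2), np.float64(0.15), np.float64(0.0)), (np.float64(1.6), np.float64(0.15), np.float64(-0.0)), (np.float64(2.0), np.float64(0.15), np.float64(0.0)), (np.float64(2.4), np.float64(0.15), np.float64(0.0)), (np.float64(2.8), np.float64(0.15), np.float64(-0.0)), (np.float64(3.2), np.float64(0.15), np.float64(0.0))]
totals for first/second half: [[0.02, 0.11, 0.01], [0.02, 0.11, 0.01]] per-row of 6 halves 3 [[0.006, 0.037, 0.005], [0.006, 0.037, 0.004]]
```

Beautifully balanced.

```bash
python3 -m creep '[[0,0.02,0.05,0,0,0,0],[0,0.02,0.05,0,0,0,0],[0,0.02,0.05,0,0,0,0],[0,0,0.02,0,0,0,0],[0,0,0,0,0,0,0],[0,0,0,0,0,0,0]]'
python3 look.py 0.15 6
```

```text
time_s: 17.35
tcp_pos: [0.4853, 0.0802, 0.2313]
eef_rot: [-179.9, -0.0, 170.6]
contact_force: [-1.0, -2.7, 7.7]
gripper_width: 0.0191
gripper_force: 12.0
t 17.45 phi -0.102 rad 0.1310 w 0.0197 gf 12.0 F [-0.9 -1.5  8.3]
theta [np.float64(0.154), np.float64(0.154), np.float64(0.151)] each [(0.14, 0.8), (0.18, 0.8)]
s 0.956 bias 0.018 state th 0.151 w -0.000 res 0.0
plan phi [-0.109 -0.105 -0.106 -0.106 -0.106]
theta [(np.float64(0.0), np.float64(0.15), np.float64(-0.0)), (np.float64(0.4), np.float64(0.15), np.float64(-0.0)), (np.float64(0.8), np.float64(0.15), np.float64(-0.0)), (np.float64(1.2), np.float64(0.15), np.float64(-0.0)), (np.float64(1.6), np.float64(0.15), np.float64(0.0)), (np.float64(2.0), np.float64(0.15), np.float64(-0.0)), (np.float64(2.4), np.float64(0.15), np.float64(-0.0)), (np.float64(2.8), np.float64(0.15), np.float64(0.0)), (np.float64(3.2), np.float64(0.15), np.float64(-0.0))]
totals for first/second half: [[-0.0, -0.02, -0.0], [-0.0, -0.02, -0.0]] per-row of 6 halves 3 [[-0.001, -0.005, -0.001], [-0.001, -0.005, -0.001]]
```

```bash
python3 -m creep '[[0,0,-0.02,0,0,0,0],[0,0,0,0,0,0,0],[0,0,0,0,0,0,0],[0,0,0,0,0,0,0],[0,0,0,0,0,0,0],[0,0,0,0,0,0,0]]'
python3 look.py 0.15 6
```

```text
time_s: 18.0
tcp_pos: [0.4852, 0.0797, 0.2313]
eef_rot: [-179.9, -0.1, 170.6]
contact_force: [-0.8, -0.5, 7.9]
gripper_width: 0.0197
gripper_force: 12.0
t 18.10 phi -0.106 rad 0.1309 w 0.0193 gf 12.0 F [-0.8 -1.2  7.7]
theta [np.float64(0.144), np.float64(0.144), np.float64(0.144)] each [(0.135, 0.8), (0.17, 0.8)]
s 1.000 bias 0.006 state th 0.145 w -0.007 res 0.001
plan phi [-0.087 -0.112 -0.105 -0.106 -0.105]
theta [(np.float64(0.0), np.float64(0.14), np.float64(-0.01)), (np.float64(0.4), np.float64(0.14), np.float64(0.0)), (np.float64(0.8), np.float64(0.15), np.float64(0.01)), (np.float64(1.2), np.float64(0.15), np.float64(0.0)), (np.float64(1.6), np.float64(0.15), np.float64(-0.0)), (np.float64(2.0), np.float64(0.15), np.float64(0.0)), (np.float64(2.4), np.float64(0.15), np.float64(0.0)), (np.float64(2.8), np.float64(0.15), np.float64(-0.0)), (np.float64(3.2), np.float64(0.15), np.float64(0.0))]
totals for first/second half: [[0.01, 0.05, 0.01], [0.01, 0.05, 0.0]] per-row of 6 halves 3 [[0.003, 0.017, 0.002], [0.003, 0.017, 0.002]]
```

```bash
python3 -m creep '[[0,0.01,0.06,0,0,0,0],[0,0.01,0.06,0,0,0,0],[0,0,0,0,0,0,0],[0,0,0,0,0,0,0],[0,0,0,0,0,0,0],[0,0,0,0,0,0,0]]'
python3 look.py 0.15 6
```

```text
time_s: 18.65
tcp_pos: [0.4857, 0.0828, 0.2314]
eef_rot: [-179.9, -0.0, 170.6]
contact_force: [-0.7, -1.2, 7.9]
gripper_width: 0.0195
gripper_force: 12.0
t 18.75 phi -0.083 rad 0.1307 w 0.0196 gf 12.0 F [-1.5 -1.7  8.7]
theta [np.float64(0.151), np.float64(0.151), np.float64(0.151)] each [(0.14, 0.8), (0.18, 0.8)]
s 1.007 bias 0.005 state th 0.151 w 0.021 res 0.0
plan phi [-0.141 -0.096 -0.108 -0.106 -0.107]
theta [(np.float64(0.0), np.float64(0.15), np.float64(0.02)), (np.float64(0.4), np.float64(0.16), np.float64(0.01)), (np.float64(0.8), np.float64(0.15), np.float64(-0.02)), (np.float64(1.2), np.float64(0.15), np.float64(-0.0)), (np.float64(1.6), np.float64(0.15), np.float64(0.0)), (np.float64(2.0), np.float64(0.15), np.float64(-0.0)), (np.float64(2.4), np.float64(0.15), np.float64(-0.0)), (np.float64(2.8), np.float64(0.15), np.float64(0.0)), (np.float64(3.2), np.float64(0.15), np.float64(-0.0))]
totals for first/second half: [[-0.02, -0.15, -0.01], [-0.02, -0.15, -0.02]] per-row of 6 halves 3 [[-0.008, -0.05, -0.005], [-0.008, -0.05, -0.006]]
```

```bash
python3 -m creep '[[0,0.01,0.06,0,0,0,0],[0,0.01,0.06,0,0,0,0],[0,0.01,0.06,0,0,0,0],[0,0,0.05,0,0,0,0],[0,0,0,0,0,0,0],[0,0,0,0,0,0,0]]'
python3 look.py 0.40 6
```

```text
time_s: 19.3
tcp_pos: [0.4867, 0.0887, 0.2313]
eef_rot: [-179.9, -0.0, 170.6]
contact_force: [-0.4, -0.6, 7.3]
gripper_width: 0.0194
gripper_force: 12.0
t 19.40 phi -0.037 rad 0.1302 w 0.0197 gf 12.0 F [ 0.8 -1.5  7. ]
theta [np.float64(0.184), np.float64(0.188), np.float64(0.194)] each [(0.175, 0.8), (0.23, 0.6)]
s 1.011 bias 0.005 state th 0.193 w 0.111 res -0.001
plan phi [-0.059 -0.389 -0.257 -0.267 -0.261]
theta [(np.float64(0.0), np.float64(0.19), np.float64(0.11)), (np.float64(0.4), np.float64(0.25), np.float64(0.17)), (np.float64(0.8), np.float64(0.33), np.float64(0.22)), (np.float64(1.2), np.float64(0.39), np.float64(0.06)), (np.float64(1.6), np.float64(0.4), np.float64(-0.0)), (np.float64(2.0), np.float64(0.4), np.float64(0.01)), (np.float64(2.4), np.float64(0.4), np.float64(0.0)), (np.float64(2.8), np.float64(0.4), np.float64(-0.0)), (np.float64(3.2), np.float64(0.4), np.float64(0.0))]
totals for first/second half: [[-0.01, -0.06, -0.0], [-0.01, -0.06, -0.0]] per-row of 6 halves 3 [[-0.003, -0.019, -0.001], [-0.003, -0.019, -0.001]]
```

```bash
python3 -m creep '[[0,-0.01,-0.06,0,0,0,0],[0,-0.01,-0.06,0,0,0,0],[0,-0.01,-0.06,0,0,0,0],[0,-0.01,-0.06,-0.01,0,0,0],[0,-0.01,-0.06,-0.01,0,0,0],[0,-0.01,-0.06,-0.01,0,0,0]]'
python3 look.py 0.40 6
```

```text
time_s: 19.95
tcp_pos: [0.4852, 0.08, 0.2302]
eef_rot: [-180.0, -0.0, 170.6]
contact_force: [0.5, -0.4, 5.1]
gripper_width: 0.0193
gripper_force: 12.0
t 20.05 phi -0.106 rad 0.1298 w 0.0202 gf 12.0 F [0.1 0.9 4.5]
theta [np.float64(0.266), np.float64(0.271), np.float64(0.278)] each [(0.255, 0.9), (0.32, 0.2)]
s 1.005 bias 0.005 state th 0.281 w 0.163 res 0.002
plan phi [-0.271 -0.292 -0.26  -0.26  -0.258]
theta [(np.float64(0.0), np.float64(0.28), np.float64(0.16)), (np.float64(0.4), np.float64(0.34), np.float64(0.12)), (np.float64(0.8), np.float64(0.38), np.float64(0.07)), (np.float64(1.2), np.float64(0.39), np.float64(0.02)), (np.float64(1.6), np.float64(0.4), np.float64(0.0)), (np.float64(2.0), np.float64(0.4), np.float64(0.0)), (np.float64(2.4), np.float64(0.4), np.float64(0.0)), (np.float64(2.8), np.float64(0.4), np.float64(-0.0)), (np.float64(3.2), np.float64(0.4), np.float64(0.0))]
totals for first/second half: [[-0.07, -0.42, -0.06], [-0.07, -0.41, -0.1]] per-row of 6 halves 3 [[-0.023, -0.139, -0.021], [-0.023, -0.137, -0.033]]
```

```bash
python3 -m creep '[[0,-0.02,-0.1,-0.01,0,0,0],[0,-0.02,-0.1,-0.01,0,0,0],[0,-0.02,-0.1,-0.02,0,0,0],[0,-0.02,-0.1,-0.02,0,0,0],[0,-0.02,-0.1,-0.02,0,0,0],[0,-0.02,-0.1,-0.02,0,0,0]]'
python3 look.py 0.40 6
```

```text
time_s: 20.6
tcp_pos: [0.4824, 0.0648, 0.2274]
eef_rot: [-180.0, -0.0, 170.6]
contact_force: [1.5, 1.5, 1.8]
gripper_width: 0.0196
gripper_force: 12.0
t 20.70 phi -0.227 rad 0.1298 w 0.0195 gf 12.0 F [1.3 0.8 1. ]
theta [np.float64(0.376), np.float64(0.386), np.float64(0.396)] each [(0.375, 0.8), (0.435, 0.2)]
s 1.037 bias -0.000 state th 0.394 w 0.166 res -0.002
plan phi [-0.481 -0.212 -0.281 -0.272 -0.274]
theta [(np.float64(0.0), np.float64(0.39), np.float64(0.17)), (np.float64(0.4), np.float64(0.44), np.float64(0.04)), (np.float64(0.8), np.float64(0.42), np.float64(-0.09)), (np.float64(1.2), np.float64(0.4), np.float64(-0.02)), (np.float64(1.6), np.float64(0.4), np.float64(0.01)), (np.float64(2.0), np.float64(0.4), np.float64(-0.0)), (np.float64(2.4), np.float64(0.4), np.float64(-0.0)), (np.float64(2.8), np.float64(0.4), np.float64(0.0)), (np.float64(3.2), np.float64(0.4), np.float64(-0.0))]
totals for first/second half: [[-0.1, -0.62, -0.19], [-0.1, -0.59, -0.27]] per-row of 6 halves 3 [[-0.034, -0.208, -0.063], [-0.033, -0.198, -0.089]]
```

```bash
python3 -m creep '[[0,0,0,0,0,0,0],[0,0,0,0,0,0,0],[0,0,0,0,0,0,0],[0,0,0,0,0,0,0],[0,0,0,0,0,0,0],[0,0,0,0,0,0,0]]' | head -1
python3 look.py 9 6 0.42 | sed -n 2p
python3 -m creep '[[0,0.03,0.2,0.04,0,0,0],[0,0.03,0.2,0.03,0,0,0],[0,0.03,0.2,0.03,0,0,0],[0,0.03,0.2,0.02,0,0,0],[0,0.04,0.2,0.01,0,0,0],[0,0.04,0.2,0,0,0,0],[0,0.04,0.2,0,0,0,0],[0,0.04,0.2,-0.01,0,0,0]]'
python3 look.py 9 8 0.42
```

```text
time_s: 21.25
theta [np.float64(0.426), np.float64(0.426), np.float64(0.426)] each [(0.4, 0.8), (0.47, 0.4)]
time_s: 22.07
tcp_pos: [0.4894, 0.1056, 0.2304]
eef_rot: [-180.0, -0.0, 170.6]
contact_force: [0.1, -1.1, 1.7]
gripper_width: 0.0193
gripper_force: 12.0
t 22.17 phi 0.097 rad 0.1296 w 0.0197 gf 12.0 F [ 0.8 -0.4  1.6]
theta [np.float64(0.426), np.float64(0.426), np.float64(0.426)] each [(0.4, 0.8), (0.47, 0.4)]
s 1.054 bias -0.007 state th 0.420 w 0.000 res -0.006
totals for first/second half: [[0.13, 0.81, -0.15], [0.13, 0.78, -0.28]] per-row of 8 halves 4 [[0.034, 0.203, -0.037], [0.032, 0.195, -0.07]]
```

```bash
python3 -m creep '[[0,0.03,0.2,-0.04,0,0,0],[0,0.03,0.2,-0.04,0,0,0],[0,0.03,0.2,-0.04,0,0,0],[0,0.03,0.2,-0.04,0,0,0],[0,0.03,0.2,-0.06,0,0,0],[0,0.03,0.2,-0.07,0,0,0],[0,0.03,0.19,-0.07,0,0,0],[0,0.03,0.19,-0.07,0,0,0]]'
python3 look.py 9 8 0.42
python3 -m creep '[[0,0,0,0,0,0,0],[40,0,0,0,0,0,0],[70,0,0,0,0,0,0],[80,0,0,0,0,0,0],[80,0,0,0,0,0,0],[80,0,0,0,0,0,0],[80,0,0,0,0,0,0],[80,0,0,0,0,0,0]]'
python3 look.py 9 8 0.42|head -2
```

```text
time_s: 22.88
tcp_pos: [0.496, 0.1452, 0.2197]
eef_rot: [180.0, 0.0, 170.6]
contact_force: [2.9, -2.5, 0.3]
gripper_width: 0.0194
gripper_force: 12.0
t 22.98 phi 0.420 rad 0.1290 w 0.0193 gf 12.0 F [ 4.3 -1.4  0.8]
theta [np.float64(0.426), np.float64(0.426), np.float64(0.426)] each [(0.4, 0.8), (0.47, 0.4)]
s 1.055 bias 0.002 state th 0.420 w 0.000 res -0.006
totals for first/second half: [[0.0, 0.0, -0.0], [0.0, 0.0, -0.0]] per-row of 8 halves 4 [[0.0, 0.0, -0.0], [0.0, 0.0, -0.0]]
time_s: 23.7
tcp_pos: [0.4955, 0.1446, 0.2198]
eef_rot: [180.0, -0.0, 170.6]
contact_force: [0.3, 0.4, -0.6]
gripper_width: 0.061
gripper_force: 0.0
t 23.80 phi 0.412 rad 0.1289 w 0.0685 gf 0.0 F [-0.   0.3  0.4]
theta [np.float64(0.426), np.float64(0.426), np.float64(0.426)] each [(0.4, 0.8), (0.47, 0.3)]
```

```bash
python3 -m creep '[[80,0,0,0,0,0,0],[80,0,0,0.4,0,0,0],[80,0,0,0.7,0,0,0],[80,0,0,0.8,0,0,0],[80,0,0,0.8,0,0,0],[80,0,0,0.8,0,0,0],[80,-0.3,0,0.5,0,0,0],[80,-0.3,0,0,0,0,0]]'
python3 -m creep '[[80,0,0,0,0,0,0],[80,0,0,0,0,0,0],[80,0,0,0,0,0,0],[80,0,0,0,0,0,0],[80,0,0,0,0,0,0],[80,0,0,0,0,0,0],[80,0,0,0,0,0,0],[80,0,0,0,0,0,0]]'
python3 look.py 9 8 0.42|head -2
python3 - <<'E'
from ang import *
c=capture("scene"); cv2.imwrite("pics/end.png",cv2.resize(c["frame"][120:320,110:460,::-1],(788,450)))
E
```

```text
time_s: 24.52
tcp_pos: [0.4818, 0.145, 0.3235]
eef_rot: [179.8, 0.2, 170.6]
contact_force: [0.7, 0.6, 0.1]
gripper_width: 0.08
gripper_force: 0.0
time_s: 25.18
tcp_pos: [0.4806, 0.1446, 0.3196]
eef_rot: [-180.0, -0.0, 170.6]
contact_force: [-0.6, 0.4, -0.1]
gripper_width: 0.0798
gripper_force: 0.0
t 25.28 phi 0.226 rad 0.2237 w 0.0797 gf 0.0 F [ 0.2 -0.2  0.7]
theta [np.float64(0.426), np.float64(0.426), np.float64(0.426)] each [(0.4, 0.8), (0.47, 0.3)]Traceback (most recent call last):
  File "look.py", line 24, in <module>
    best=min((least_squares(e,[W[0,2],w0,1,0],diff_step=1e-4,bounds=([-.42001,-.9,.75,-.1],[.42001,.9,1.3,.1]),x_scale=[.05,.2,.1,.02]) for w0 in(0.001,)),key=lambda z:z.cost)
  File "look.py", line 24, in <genexpr>
    best=min((least_squares(e,[W[0,2],w0,1,0],diff_step=1e-4,bounds=([-.42001,-.9,.75,-.1],[.42001,.9,1.3,.1]),x_scale=[.05,.2,.1,.02]) for w0 in(0.001,)),key=lambda z:z.cost)
              ~~~~~~~~~~~~~^^^^^^^^^^^^^^^^^^^^^^^^^^^^^^^^^^^^^^^^^^^^^^^^^^^^^^^^^^^^^^^^^^^^^^^^^^^^^^^^^^^^^^^^^^^^^^^^^^^^^^^^^^^^
    return func(*args, **kwargs)
    raise ValueError("Initial guess is outside of provided bounds")
ValueError: Initial guess is outside of provided bounds
```

View pics/end.png

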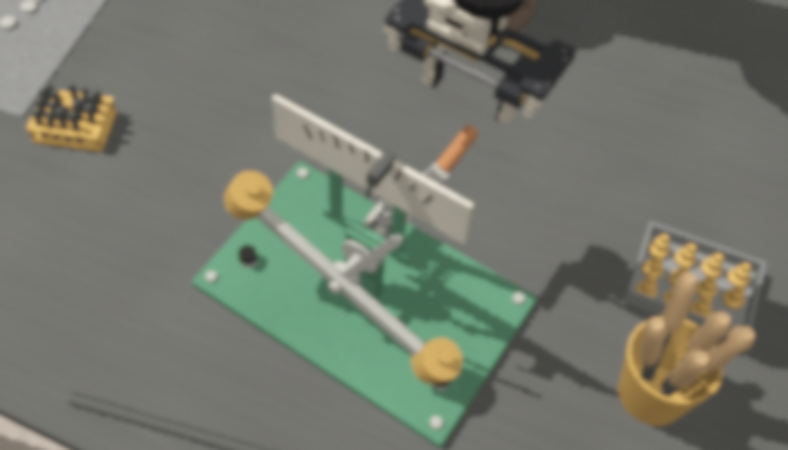

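The +y weight lies on its rest at (437,362), with the pointer leaning to +y. The lever is free at (455,150), clear of the open gripper at (480,60), the index has not moved, and the bystanders are untouched.

```bash
python3 -c "
from plant import close_job; print(close_job())"
```

```text
the job is handed in; nothing more can be done
None
```

The job is handed in; no verdict came back. By the camera, the pointer stayed at the index for about 6.5 s, the beam landed softly (about 0.17 rad/s) on the +y rest, and the lever is free with everything at rest.

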